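# Dock the laptop under the desk shelf

### The arm

A 6-joint arm with a two-finger parallel gripper is mounted at the origin on the work surface. World frame = base frame: x ahead of the robot, y to its left, z up, the work surface at z = 0. Lengths are in m, angles in rad, forces in N, time in s.
With the tool pointing down it reaches from about 0.275 to 0.85 m from the base axis. Payload 5.2 kg.
Tool frame: the origin (TCP) lies midway between the tips of the shut fingers; the grasp point (between the pads) lies 19 mm behind it; z points along the fingers, x is the direction in which the jaws open and shut, and the axes are right-handed (so a half turn about z gives the same grasp; the last joint's range is limited). The gripper opens to 85 mm and grips with 20 to 120 N. Pads are 22 mm wide; open, the fingers measure 114 mm over their backs; the gripper's body (76 mm by 85 mm) begins 54 mm behind the grasp point. The pads swing forward as they close: fully open they stand 13 mm farther back than shut.
Start: joints at [1.142, 0.259, 1.535, -0, 1.348, -0.203], TCP at [0.123, 0.536, 0.231] pointing down, gripper open.
Joint ranges: [-3.14, 3.14], [-0.91, 2.08], [0.19, 2.58], [-1.22, 4.36], [0.22, 2.71], [-3.12, 3.12]. Speed limits (rad/s): [2.57, 2.57, 3.14, 3.14, 3.14, 3.14].

### API

Orientations are given as a unit quaternion [x, y, z, w].
In Python, from bench import ctrl gives the robot as it stands.
- The arm moves only by the tool drive_tool, never from a script. Its arguments are lists of equal length, an entry for each row: "delta_pos": the shift along the tool's x, y, z in m, a list of three; "dr": the turn, a rotation vector about the tool's x, y, z in degrees, a list of three. In form: {"delta_pos": [[dx, dy, dz], ...], "dr": [[rx, ry, rz], ...]}. A call has 1 to 12 rows; each row is the pose to reach, as a shift and turn from the pose commanded when the call began, along the tool's axes at that moment; what a row does not reach only later rows make up. A row lasts 1/10 s, in which the tool goes at most 50 mm and 8.59 degrees, less where a joint would pass 70% of its speed; a pose out of reach is approached as far as the arm can. A call with a gripper value outside its range is refused whole. "jaw" is the finger opening in m, from 0 to 0.0854, set as the call begins (left out, the last holds). The fingers move at their own pace and stop on an object; "force" is the grip in N (left out, the last holds). Time passes only in rows, so rows that repeat a pose let the fingers close. It gives the time, the measured TCP pose, the force and the opening at its end, in the units of the state.
- ctrl.observe(): the state, without advancing time (a new reading comes with each control period).
- ctrl.camera(name): name is "scene" or "top" or "wrist"; returns the picture (400x640x3 uint8, blue, green, red); there is no depth.
- ctrl.camera_info(name): a dict with "fovy" (degrees; the focal length in pixels is half the picture's height over the tangent of half this angle, whatever the lens; pixels are square), "cx", "cy" (the principal point, pixels), "cam_to_world" (4x4, takes a point from camera to world coordinates); the wrist camera has in their place "mount" (4x4, takes a point from camera to tool coordinates, whose origin is the TCP and whose axes are the tool frame's). Camera axes: x right, y down, z forward; pixel columns grow to the right and rows downward; lengths in m; the calibration is good to about 2 mm. The wrist camera is an equidistant fisheye: a pixel r from the principal point sees the ray r / f radians off the axis. A picture is of the moment at which its call begins: read the wrist's pose just before it. camera_info takes no time and is no camera call.
- ctrl.finish_job(): hands the job in, once; it reports no verdict.
The state is a dict: "clock": time; "q": joint angles; "joint_vel": joint speeds; "joint_torque": joint torques, N m; "tcp_pos": TCP position; "orientation": TCP orientation; "force": force on the tool from outside, world axes, zero at the start; "ft_torque": the same for the moment, N m; "width": opening from 0.0 (shut) to 1.0 (fully open).
Only numpy, scipy, OpenCV 4.12 (cv2) and the standard library are available. Lean on these libraries where they do the work, as an engineer would, in place of code of your own. Each camera call takes 0.05 s, during which the arm holds its last target.

### The job

Gently shut the open laptop, then slide it, hinge edge first and square, into the low slot under the plywood desk shelf until it is fully home against the dock at the back of the slot. Ease it in: do not lift or tip it, ram it against the dock or jam it against the shelf's sides or underside, and leave everything else on the desk and shelf where it is.

Things in the scene. Friction and masses are not known exactly. Their poses are not given: they have to be found in the camera images.
- laptop: small grey laptop, 180 mm deep, 270 wide, 22 thick when shut, about 0.8 kg, open on the desk on rubber feet. Origin: centre of its footprint at desk height; x points to the hinge edge (away from the robot at yaw 0), z up. Front edge x=-90, hinge edge x=+90, sides y=+-135 mm; base 3 to 15 mm above the desk, shut lid's outer face at 22 mm. It slides on the desk under 3 to 10 N.
- lid (a joint): opening angle of the laptop's lid, rad: 0 shut, 1.57 upright. It turns about an axis along the laptop's y at x=+84 mm, 15.5 mm above the desk; 172 mm long from axis to free edge, 270 mm wide; its outer face lies 6.5 mm off the axis. The stiff hinge (about 0.2 N m) holds it at any angle; moving it near the free edge takes 1 to 3 N.
- lid_edge (a point): middle of the free edge of the lid (its top edge when open); its axes turn with the lid
- shelf: fixed low plywood desk shelf, 512 mm wide, 200 deep, top 54 mm above the desk, samples and brass fittings on it. Under it, on the robot's right, the laptop slot: 286 mm wide between 18 mm cheeks, 36 mm clear height; left of it a narrower bay with paper. Origin: desk height, middle of the slot's mouth, in the plane of the front edge; x points straight into the slot, y left, z up.
- dock_strip (a joint): travel of the sprung contact strip (about 1 N) of the dock, a fixed black block in the slot, 170 wide, 28 mm high, m: 0 untouched, 0.005 when the laptop's hinge edge meets the block's face, a hard stop felt as a sharp rise over the steady sliding force. The face lies 102 to 146 mm behind the shelf's front edge (varies), so 34 to 78 mm of the docked laptop stays out. It does not spring back.
- foam_sample: bystander on the shelf: white insulation block, 100 x 140 x 45 mm, wire mesh on top
- concrete_sample: bystander on the shelf: stepped concrete sample, 70 x 80 x 60 mm
- pen_cup: bystander on the shelf: brass fitting used as a pen cup, 60 mm across, 145 mm high with its pens
- brass_collar: bystander on the shelf: brass collar, 50 mm across, 28 mm high
- mouse: bystander on the desk to the right: black mouse, 100 x 60 x 28 mm
- mug: bystander on the desk to the right: white mug, 80 mm across, 95 mm high
- phone: bystander on the desk on the robot's left: black phone, 148 x 72 x 9 mm, lying flat
- notebook: bystander on the desk to the left: notebook with a pen on it, 210 x 150 x 16 mm

How it is judged:
On the way, in this order (a step that is already met when the one before it is completed fails the run):
1. the lid is shut while the laptop still lies in front of the shelf (value of joint lid below 0.05 rad and x of laptop in the frame of shelf below -0.085 m), for 0.2 s.
2. the shut laptop is well inside the slot, under the shelf (value of joint lid below 0.05 rad and x of laptop in the frame of shelf above -0.04 m and height (world z) of laptop below 0.01 m), for 0.1 s.
At the end, for the whole second after the job is handed in: the laptop lies shut (lid under 0.05 rad), flat and at rest in the slot (its centre over 6 mm behind the shelf's front edge), square to the shelf within 0.05 rad, and home on the dock: the sprung strip is pressed in by more than 3.5 mm of its 5 mm (value of joint dock_strip above 0.0035 m and value of joint lid below 0.05 rad and x of laptop in the frame of shelf above 0.006 m and angle between the x axis of laptop and the x axis of shelf, either way round below 0.05 rad and angle between laptop's own z axis and vertical below 0.03 rad and linear speed of laptop below 0.01 m/s); the robot touches nothing.
It fails at once if the robot presses on the laptop or its lid with more than 40 N, or rams it: more than 25 N while sliding it under the shelf and home (contact force between the fingers and laptop above 40 N or (contact force between the fingers and laptop above 25 N and x of laptop in the frame of shelf above -0.03 m)).
It fails at once if the laptop jams against the shelf (cheeks, front or underside) with more than 20 N, or the robot bumps the shelf with more than 10 N (contact force between laptop and shelf above 20 N or contact force between any of the arm, the fingers and shelf above 10 N).
It fails at once if the lid is slammed (over 3 rad/s) (velocity of joint lid below -3 rad/s).
It fails at once if the laptop is lifted or tipped (angle between laptop's own z axis and vertical above 0.1 rad or height (world z) of laptop above 0.012 m).
It fails at once if a bystander is moved by more than 15 mm (distance of any of foam_sample, concrete_sample, pen_cup, brass_collar, mouse, mug, phone, notebook from where it was at the start of the episode above 0.015 m).
It also fails if it takes over 72 s, if anything falls off the work surface, if the arm or the gripper's body presses on something with over 40 N, if the wrist force passes 120 N, or if a joint passes its speed limit or range.

## Working session

There is one attempt and no reset: what is moved stays moved. The work goes in short steps, Python scripts to look and compute and a tool call to move; the robot and the scene stay as the last step left them, time stands still between calls to the robot, and variables do not carry over. Pictures are saved under pics/ and viewed, and the job is handed in when it is done.

Besides the shell and the picture viewer there is one more tool, called after "Emit:" as name(argument=value, ...) on one line, values as JSON. drive_tool: Moves the arm, as the interface text tells. Its arguments: {"type":"object","properties":{"delta_pos":{"type":"array"},"dr":{"type":"array"},"jaw":{"type":"number"},"force":{"type":"number"}},"required":["delta_pos","dr"]}

```bash
ls; mkdir -p pics; python3 - <<'E'
from bench import ctrl
import cv2
s=ctrl.observe();print(s)
for n in("scene","top","wrist"):
    print(n,ctrl.camera_info(n)); cv2.imwrite(f"pics/{n}0.png",ctrl.camera(n))
E
```

```text
pics
{'clock': 0.0, 'q': array([ 1.14220324e+00,  2.59360672e-01,  1.53610203e+00,  1.37586570e-05,
        1.34801992e+00, -2.02818995e-01]), 'joint_vel': array([ 0.0002647 , -0.00030722,  0.00081499, -0.001119  , -0.00189163,
        0.00130536]), 'joint_torque': array([-3.50510072e-04, -4.46031725e+01, -2.90569603e+01, -3.70360995e-04,
        1.16437845e-02, -1.79922279e-05]), 'tcp_pos': array([0.122876  , 0.53554212, 0.2304576 ]), 'orientation': array([ 7.82260428e-01,  6.22950824e-01, -8.45682609e-04,  4.21727912e-04]), 'force': array([1.13529515, 0.14922379, 0.08830586]), 'ft_torque': array([0.00266983, 0.0451285 , 0.01640052]), 'width': 1.0000202612814737}
scene {'fovy': 55.68178812785234, 'cx': 324.14097626711873, 'cy': 206.55961768658017, 'cam_to_world': array([[ 4.69394374e-01,  6.41507426e-01, -6.06743063e-01,
         1.15800652e+00],
       [ 8.82988612e-01, -3.40881149e-01,  3.22693592e-01,
        -2.71168279e-01],
       [ 1.83063068e-04, -6.87217771e-01, -7.26451445e-01,
         8.08356471e-01],
       [ 0.00000000e+00,  0.00000000e+00,  0.00000000e+00,
         1.00000000e+00]])}
top {'fovy': 44.723111913989456, 'cx': 318.20655188833325, 'cy': 209.92281623380143, 'cam_to_world': array([[-0.10492907, -0.96834755,  0.22647938,  0.26477416],
       [-0.99447106,  0.10312066, -0.0198353 ,  0.05079181],
       [-0.00414724, -0.22730849, -0.97381397,  1.37316667],
       [ 0.        ,  0.        ,  0.        ,  1.        ]])}
wrist {'fovy': 65.70646984690485, 'cx': 321.27173886499327, 'cy': 195.35927729602358, 'mount': array([[ 9.99999861e-01,  1.54666488e-04,  5.04964679e-04,
        -3.03177134e-04],
       [-2.97465111e-04,  9.55011421e-01,  2.96568876e-01,
        -7.73478538e-02],
       [-4.36377769e-04, -2.96568984e-01,  9.55011333e-01,
        -1.45042026e-01],
       [ 0.00000000e+00,  0.00000000e+00,  0.00000000e+00,
         1.00000000e+00]])}
```

View pics/scene0.png

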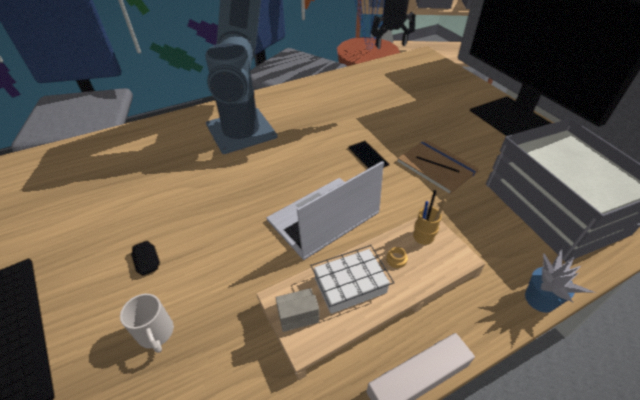

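View pics/top0.png

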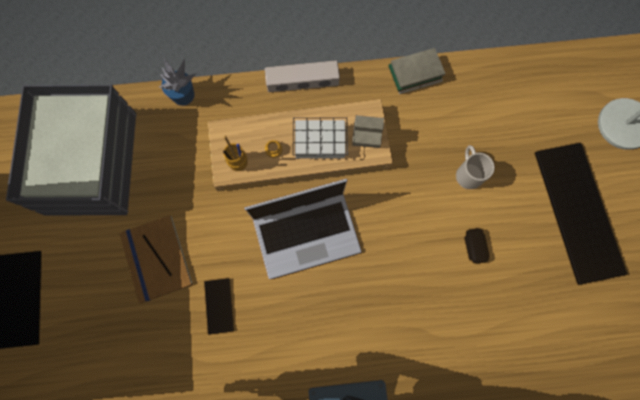

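View pics/wrist0.png

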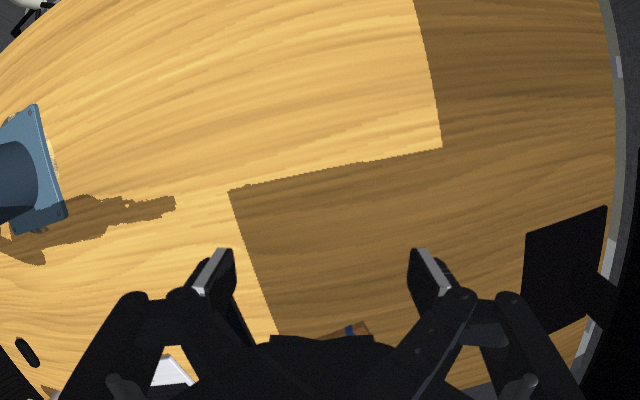

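```bash
python3 - <<'E'
import cv2
a=cv2.imread("pics/top0.png")[90:290,190:410]; cv2.imwrite("pics/topz.png",cv2.resize(a,None,fx=3.6,fy=3,interpolation=cv2.INTER_CUBIC) if 0 else cv2.resize(a,None,fx=3,fy=3,interpolation=cv2.INTER_CUBIC))
a=cv2.imread("pics/scene0.png")[150:380,240:500]; cv2.imwrite("pics/scz.png",cv2.resize(a,None,fx=2.5,fy=2.5,interpolation=cv2.INTER_CUBIC))
E
```

```text
(no output)
```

View pics/topz.png

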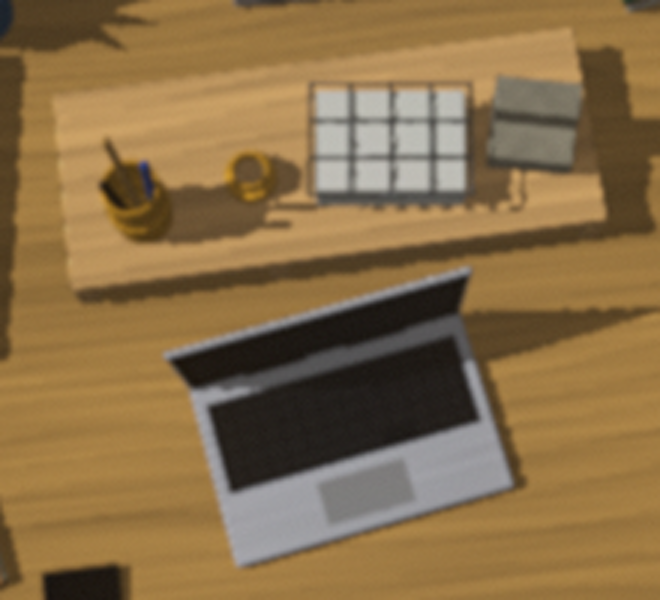

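View pics/scz.png

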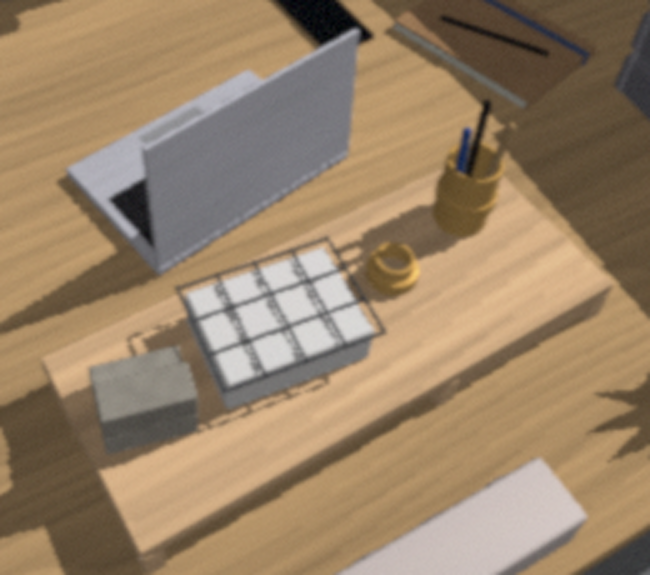

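```bash
cat > h.py <<'E'
import numpy as np
from bench import ctrl
from scipy.spatial.transform import Rotation as R
from scipy.optimize import least_squares
def proj(n,P):
    i=ctrl.camera_info(n);T=np.linalg.inv(i['cam_to_world']);p=np.atleast_2d(P)@T[:3,:3].T+T[:3,3]
    f=200/np.tan(np.radians(i['fovy']/2));return np.c_[i['cx']+f*p[:,0]/p[:,2],i['cy']+f*p[:,1]/p[:,2]]
def ray(n,uv,z):
    i=ctrl.camera_info(n);T=i['cam_to_world'];f=200/np.tan(np.radians(i['fovy']/2))
    d=T[:3,:3]@np.array([(uv[0]-i['cx'])/f,(uv[1]-i['cy'])/f,1]);c=T[:3,3];return c+d*(z-c[2])/d[2]
def fr(p,P):
    P=np.asarray(P,float);c,s=np.cos(p[2]),np.sin(p[2]);return np.c_[p[0]+c*P[:,0]-s*P[:,1],p[1]+s*P[:,0]+c*P[:,1],P[:,2]]
E
python3 - <<'E'
from h import *
tz=lambda a:(np.array(a,float)+.5)/3-.5+[190,90]
sz=lambda a:(np.array(a,float)+.5)/2.5-.5+[240,150]
S=[[0,.351,.054],[0,-.161,.054],[.2,-.161,.054],[.2,.351,.054]]
ts=tz([(76,288),(605,218),(573,28),(53,98)]); ss=sz([(510,178),(45,360),(143,550),(608,290)])
def r(p,both=True): 
    a=proj("top",fr(p,S))-ts; b=proj("scene",fr(p,S))-ss
    return np.r_[a.ravel(),b.ravel()]
o=least_squares(r,[.55,-.1,0]);print("shelf",o.x,o.fun.round(1))
def LP(a):
    L=[[-.09,.135,.015],[-.09,-.135,.015]]
    c,s=np.cos(a),np.sin(a)
    # shut: lid extends to -x from axis; outer normal +z. open angle a rotates toward up
    for y in(.135,-.135): L.append([.084-.172*c+.0065*s,y,.0155+.172*s+.0065*c])
    return L
tl=tz([(240,565),(515,486),(168,355),(470,270)]); sl=sz([(250,72),(68,175),(358,32),(146,145)])
def r2(p):
    L=LP(p[3]);return np.r_[(proj("top",fr(p,L))-tl).ravel(),(proj("scene",fr(p,L))-sl).ravel()]
o2=least_squares(r2,[.4,0,0.1,1.6],);print("lap",o2.x,o2.fun.round(1))
p=o.x;q=o2.x;c,s=np.cos(p[2]),np.sin(p[2]);d=q[:2]-p[:2];print("lap in shelf",c*d[0]+s*d[1],-s*d[0]+c*d[1],q[2]-p[2])
print("lid edge",fr(q,LP(q[3])))
for n,z,uv in(("phone",.009,[(205,282),(232,278),(234,333),(210,336)]),("mouse",.01,[(465,230),(488,230),(490,262),(468,262)])):
    print(n,[ray("top",u,z)[:2].round(3) for u in uv])
E
```

```text
shelf [ 0.68793143 -0.03456887  0.01128223] [ -3.9  -3.6  -0.9  -0.5  -0.4  -1.4  -0.7  -5.6 -10.2  -9.2  -1.3  -2.1
  -2.2   1.4   5.4   0.1]
lap [0.51802009 0.06530377 0.18403652 1.47467432] [-1.5 -1.  -0.6 -2.2 -1.8 -0.3  0.3 -1.5 -0.8 -1.6 -1.5 -2.5 -0.6 -2.
 -2.   0.9]
lap in shelf -0.16877376358716953 0.10178322371842735 0.17275428717989205
lid edge [[ 0.404835    0.18155408  0.015     ]
 [ 0.45424484 -0.08388643  0.015     ]
 [ 0.56602863  0.21155912  0.18732985]
 [ 0.61543847 -0.0538814   0.18732985]]
phone [array([0.41 , 0.358]), array([0.413, 0.283]), array([0.264, 0.287]), array([0.263, 0.353])]
mouse [array([ 0.479, -0.387]), array([ 0.472, -0.452]), array([ 0.382, -0.44 ]), array([ 0.388, -0.379])]
```

```bash
python3 - <<'E'
from h import *
import cv2
tz=lambda a:(np.array(a,float)+.5)/3-.5+[190,90]
sz=lambda a:(np.array(a,float)+.5)/2.5-.5+[240,150]
for a in [(76,288),(605,218),(573,28),(53,98)]: print(ray("top",tz(a),.054))
for a in [(510,178),(45,360),(143,550),(608,290)]: print(ray("scene",sz(a),.054))
a=cv2.imread("pics/scene0.png")[160:300,380:500]; cv2.imwrite("pics/a.png",cv2.resize(a,None,fx=4,fy=4,interpolation=cv2.INTER_CUBIC))
a=cv2.imread("pics/top0.png")[90:200,195:405]; cv2.imwrite("pics/b.png",cv2.resize(a,None,fx=3.8,fy=3.8,interpolation=cv2.INTER_CUBIC))
E
```

```text
[0.67230947 0.30614141 0.054     ]
[ 0.6879967  -0.19790877  0.054     ]
[ 0.88531072 -0.19392524  0.054     ]
[0.86619892 0.3174565  0.054     ]
[0.72263898 0.31891584 0.054     ]
[ 0.69626465 -0.19499594  0.054     ]
[ 0.8893681  -0.18830771  0.054     ]
[0.87772345 0.30760028 0.054     ]
```

View pics/a.png

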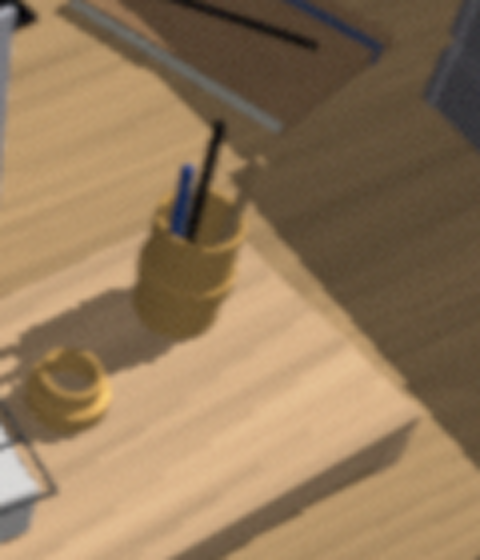

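View pics/b.png

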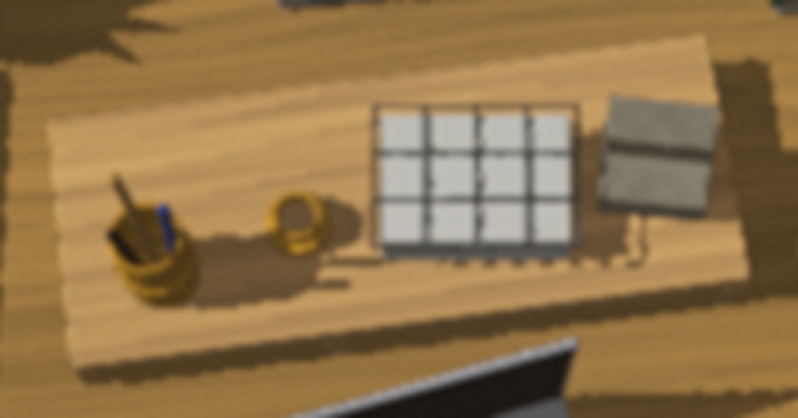

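```bash
python3 - <<'E'
from h import *
tz=lambda a:(np.array(a,float)+.5)/3-.5+[190,90]
sz=lambda a:(np.array(a,float)+.5)/2.5-.5+[240,150]
S=[[0,.351,.054],[0,-.161,.054],[.2,-.161,.054],[.2,.351,.054]]
ts=tz([(76,288),(605,218),(573,28),(53,98)]); ss=sz([(510,178),(45,360),(143,550),(608,290)])
def r(p,both=True): 
    a=proj("top",fr(p,S))-ts; b=(proj("scene",fr(p,S))-ss)[1:]
    return np.r_[a.ravel(),b.ravel()]
o=least_squares(r,[.55,-.1,0],loss='soft_l1');print("shelf",o.x,o.fun.round(1))
p=o.x;q=[.518,.0653,.184];c,s=np.cos(p[2]),np.sin(p[2]);d=q[:2]-p[:2];print("lap in shelf",c*d[0]+s*d[1],-s*d[0]+c*d[1],q[2]-p[2])
# tool shift to behind lid
st=ctrl.observe();Rt=R.from_quat(st['orientation']);
L=fr(q,[[.150,0,.26],[.150,0,.16]]);print(L)
for l in L: print(Rt.inv().apply(l-st['tcp_pos']))
print(Rt.as_matrix().round(3))
E
```

```text
shelf [ 0.68313163 -0.03904529  0.0361534 ] [-1.9  0.8  0.7 -0.4 -0.6 -1.1 -0.6 -1.3 -3.2 -1.6 -2.2  0.8  1.3 -4.1]
lap in shelf -0.16125210743679189 0.11024587639927035 0.14784660195370197
[[0.66546796 0.09274453 0.26      ]
 [0.66546796 0.09274453 0.16      ]]
[-0.31028789  0.62789743 -0.02906369]
[-0.31014986  0.62792376  0.07093621]
[[ 0.224  0.975 -0.001]
 [ 0.975 -0.224 -0.001]
 [-0.001 -0.    -1.   ]]
```

Emit:
drive_tool(delta_pos=[[0,0,-0.05],[-0.02,0.04,-0.05],[-0.04,0.08,-0.05],[-0.06,0.12,-0.05],[-0.08,0.16,-0.05],[-0.1,0.2,-0.05],[-0.12,0.24,-0.05],[-0.14,0.28,-0.05],[-0.16,0.32,-0.05],[-0.18,0.36,-0.05],[-0.2,0.4,-0.05],[-0.22,0.44,-0.05]], dr=[[0,0,0],[0,0,-3],[0,0,-6],[0,0,-9],[0,0,-12],[0,0,-15],[0,0,-18],[0,0,-20],[0,0,-22],[0,0,-23.5],[0,0,-23.5],[0,0,-23.5]], jaw=0)

```text
clock: 1.35
tcp_pos: [0.5037, 0.2216, 0.2811]
orientation: [0.639, 0.769, -0.0, -0.0]
force: [0.8, 0.7, -0.5]
width: 0.002
```

Emit:
drive_tool(delta_pos=[[-0.04,0.034,0],[-0.08,0.068,0],[-0.12,0.102,0],[-0.156,0.135,0],[-0.156,0.135,0]], dr=[[0,0,0],[0,0,0],[0,0,0],[0,0,0],[0,0,0]])

```text
clock: 1.85
tcp_pos: [0.6674, 0.0896, 0.2788]
orientation: [0.641, 0.768, -0.001, 0.0]
force: [1.2, 1.0, -1.0]
width: -0.003
```

```bash
python3 - <<'E'
from h import *
import cv2
s=ctrl.observe();print(s['tcp_pos'],s['orientation'],s['q'].round(2))
for n in("scene","wrist"): cv2.imwrite(f"pics/{n}1.png",ctrl.camera(n))
E
```

```text
[0.6673775  0.08964192 0.27884243] [ 6.40960369e-01  7.67573336e-01 -9.80681669e-04  1.33674407e-04] [-0.03  0.47  1.12 -0.    1.56 -1.78]
```

View pics/wrist1.png

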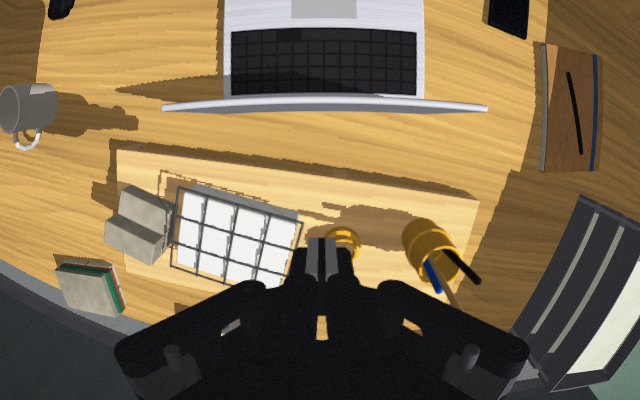

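View pics/scene1.png

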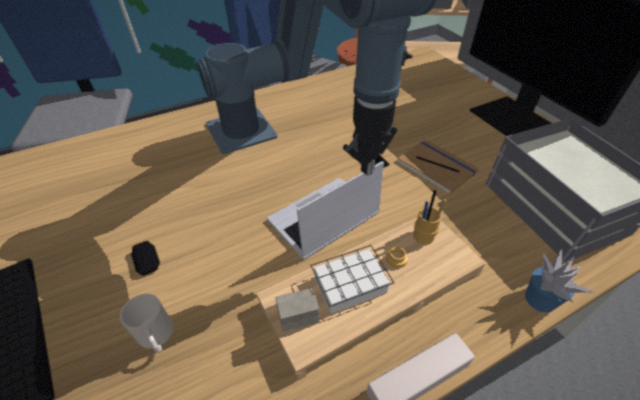

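```bash
cat >> h.py <<'E'
def wray(uv,z,pos,quat):
    i=ctrl.camera_info("wrist");f=200/np.tan(np.radians(i['fovy']/2));M=i['mount']
    v=np.array(uv,float)-[i['cx'],i['cy']];r=np.hypot(*v);t=r/f
    d=np.r_[v/r*np.sin(t),np.cos(t)];Rt=R.from_quat(quat)
    c=Rt.apply(M[:3,3])+pos;d=Rt.apply(M[:3,:3]@d);return c+d*(z-c[2])/d[2]
E
python3 - <<'E'
from h import *
s=ctrl.observe();p,q=s['tcp_pos'],s['orientation']
a,b=wray((117,150),.054,p,q),wray((480,200),.054,p,q);print(a,b,np.linalg.norm(a-b),np.arctan2(-(b-a)[0],(b-a)[1]))
for z in(.187,.187+.0):
  a,b=wray((163,107),z,p,q),wray((487,107),z,p,q);print(a,b,np.linalg.norm(a-b),np.arctan2(-(b-a)[0],(b-a)[1]))
print(proj("scene",p))
E
```

```text
[ 0.68740485 -0.19500968  0.054     ] [0.66804174 0.31742212 0.054     ] 0.5127974981311098 0.03776874012759919
[ 0.60933449 -0.04973678  0.187     ] [0.55989211 0.21498903 0.187     ] 0.269303372706656 0.18464097553946085
[ 0.60933449 -0.04973678  0.187     ] [0.55989211 0.21498903 0.187     ] 0.269303372706656 0.18464097553946085
[[366.61889164 170.05696804]]
```

Emit:
drive_tool(delta_pos=[[0,-0.01,0.045],[0,-0.02,0.09],[0,-0.035,0.113],[0,-0.045,0.113],[0,-0.05,0.113],[0,-0.05,0.113]], dr=[[0,0,0],[0,0,0],[0,0,0],[0,0,0],[0,0,0],[0,0,0]])

```text
clock: 2.55
tcp_pos: [0.6156, 0.086, 0.1712]
orientation: [0.639, 0.769, 0.001, 0.002]
force: [0.7, -0.3, 0.3]
width: -0.001
```

```bash
python3 - <<'E'
from h import *
s=ctrl.observe();t=s['tcp_pos'];L=np.array([.513,.067]);e=np.array([np.cos(.184),np.sin(.184)])
X=(t[:2]-L)@e;Z=t[2];print(s['force'],X,Z,s['orientation'])
for a in np.arange(1.5,-.01,-.06):
    r=.15;x=.084-r*np.cos(a)+.0065*np.sin(a)+.011;z=.0155+r*np.sin(a)+.0065*np.cos(a);print(round(a,2),round(x-X,4),round(Z-z,4))
E
```

```text
[ 0.73798499 -0.32574978  0.33638692] 0.10431542593852827 0.17119536520140588 [0.63869567 0.76945628 0.00138879 0.00171842]
1.5 -0.0134 0.0056
1.44 -0.0224 0.0061
1.38 -0.0314 0.0072
1.32 -0.0402 0.0088
1.26 -0.049 0.0109
1.2 -0.0576 0.0135
1.14 -0.066 0.0167
1.08 -0.0743 0.0203
1.02 -0.0823 0.0245
0.96 -0.09 0.0291
0.9 -0.0975 0.0342
0.84 -0.1046 0.0397
0.78 -0.1114 0.0456
0.72 -0.1178 0.0519
0.66 -0.1238 0.0586
0.6 -0.1294 0.0656
0.54 -0.1346 0.073
0.48 -0.1394 0.0807
0.42 -0.1436 0.0886
0.36 -0.1474 0.0968
0.3 -0.1507 0.1052
0.24 -0.1535 0.1137
0.18 -0.1557 0.1224
0.12 -0.1575 0.1313
0.06 -0.1587 0.1402
-0.0 -0.1593 0.1492
```

Emit:
drive_tool(delta_pos=[[0,-0.006,0.002],[0,-0.013,0.003],[0,-0.022,0.004],[0,-0.031,0.005],[0,-0.04,0.007],[0,-0.049,0.009],[0,-0.058,0.011],[0,-0.066,0.014]], dr=[[0,0,0],[0,0,0],[0,0,0],[0,0,0],[0,0,0],[0,0,0],[0,0,0],[0,0,0]])

```text
clock: 3.35
tcp_pos: [0.5491, 0.0731, 0.154]
orientation: [0.639, 0.769, -0.0, -0.0]
force: [1.7, 0.0, -0.6]
width: -0.002
```

```bash
python3 - <<'E'
from h import *
import cv2
s=ctrl.observe();t=s['tcp_pos'];L=np.array([.513,.067]);e=np.array([np.cos(.184),np.sin(.184)])
print(s['force'],(t[:2]-L)@e,t)
cv2.imwrite("pics/wrist2.png",ctrl.camera("wrist"))
E
```

```text
[ 1.6634185   0.04463781 -0.55043734] 0.03657894564304205 [0.54907082 0.07310509 0.15404965]
```

View pics/wrist2.png

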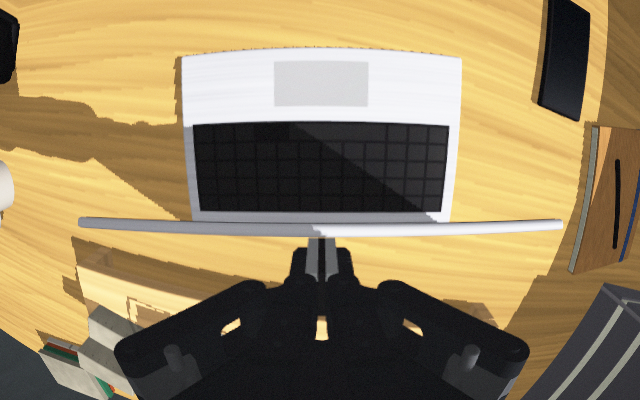

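Emit:
drive_tool(delta_pos=[[0,-0.008,0.0036],[0,-0.016,0.0078],[0,-0.024,0.0124],[0,-0.0315,0.0175],[0,-0.0386,0.023],[0,-0.0454,0.029],[0,-0.052,0.0352],[0,-0.058,0.042],[0,-0.0634,0.049],[0,-0.0686,0.0563]], dr=[[0,0,0],[0,0,0],[0,0,0],[0,0,0],[0,0,0],[0,0,0],[0,0,0],[0,0,0],[0,0,0],[0,0,0]])

```text
clock: 4.4
tcp_pos: [0.482, 0.0606, 0.0974]
orientation: [0.639, 0.769, -0.0, -0.0]
force: [0.7, 0.0, 0.6]
width: 0.001
```

```bash
python3 - <<'E'
from h import *
import cv2
s=ctrl.observe();t=s['tcp_pos'];L=np.array([.513,.067]);e=np.array([np.cos(.184),np.sin(.184)])
print(s['force'],(t[:2]-L)@e,t)
cv2.imwrite("pics/wrist3.png",ctrl.camera("wrist"))
E
```

```text
[0.72429155 0.0242133  0.58170657] -0.03161947818426883 [0.48203428 0.0605699  0.09739269]
```

View pics/wrist3.png

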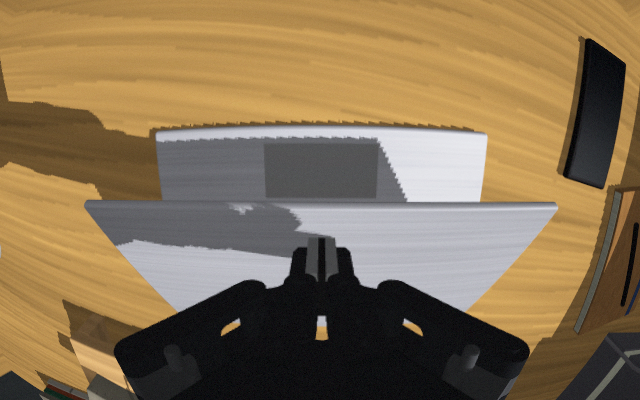

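Emit:
drive_tool(delta_pos=[[0,-0.005,0.0077],[0,-0.009,0.0156],[0,-0.0128,0.0238],[0,-0.016,0.0322],[0,-0.019,0.0407],[0,-0.021,0.0494],[0,-0.023,0.057],[0,-0.024,0.064]], dr=[[0,0,0],[0,0,0],[0,0,0],[0,0,0],[0,0,0],[0,0,0],[0,0,0],[0,0,0]])

```text
clock: 5.25
tcp_pos: [0.4586, 0.0563, 0.0333]
orientation: [0.639, 0.769, -0.0, -0.0]
force: [-0.7, 0.6, 0.1]
width: -0.001
```

Now the gentle final press.

Emit:
drive_tool(delta_pos=[[0,0,0.003],[0,0,0.006],[0,0,0.008],[0,0,0.009]], dr=[[0,0,0],[0,0,0],[0,0,0],[0,0,0]])

```text
clock: 5.65
tcp_pos: [0.4591, 0.0563, 0.025]
orientation: [0.639, 0.769, 0.0, 0.0]
force: [-0.1, -0.7, 0.3]
width: -0.002
```

Emit:
drive_tool(delta_pos=[[0,0,0.0005],[0,0,0.001]], dr=[[0,0,0],[0,0,0]])

```text
clock: 5.85
tcp_pos: [0.4591, 0.0563, 0.0241]
orientation: [0.639, 0.769, 0.0, 0.0]
force: [-0.4, -0.4, 0.3]
width: 0.003
```

Emit:
drive_tool(delta_pos=[[0,0,0.0005],[0,0,0.001]], dr=[[0,0,0],[0,0,0]])

```text
clock: 6.05
tcp_pos: [0.4591, 0.0562, 0.0231]
orientation: [0.639, 0.769, 0.0, 0.0]
force: [0.5, -0.3, -0.6]
width: -0.003
```

Emit:
drive_tool(delta_pos=[[0,0,0.0005],[0,0,0.001]], dr=[[0,0,0],[0,0,0]])

```text
clock: 6.25
tcp_pos: [0.459, 0.0563, 0.022]
orientation: [0.639, 0.769, 0.0, 0.0]
force: [-0.5, 0.0, 4.6]
width: 0.002
```

Emit:
drive_tool(delta_pos=[[0,0,0.0005],[0,0,0.0005],[0,0,0.0005]], dr=[[0,0,0],[0,0,0],[0,0,0]])

```text
clock: 6.55
tcp_pos: [0.459, 0.0562, 0.022]
orientation: [0.639, 0.769, 0.0, 0.0]
force: [-1.7, -0.7, 6.5]
width: 0.002
```

Emit:
drive_tool(delta_pos=[[0,0,-0.03],[0,0,-0.07],[0,-0.04,-0.11],[0,-0.08,-0.15],[0,-0.09,-0.19],[0,-0.09,-0.21],[0,-0.09,-0.22],[0,-0.09,-0.22],[0,-0.09,-0.22]], dr=[[0,0,0],[0,0,0],[0,0,0],[0,0,0],[0,0,0],[0,0,0],[0,0,0],[0,0,0],[0,0,0]])

```text
clock: 7.45
tcp_pos: [0.3701, 0.0399, 0.2402]
orientation: [0.639, 0.769, -0.0, -0.001]
force: [0.3, -0.9, -0.4]
width: -0.003
```

```bash
python3 - <<'E'
from h import *
import cv2
s=ctrl.observe();print(s['tcp_pos'],s['orientation'])
for n in("wrist","top"): cv2.imwrite(f"pics/{n}4.png",ctrl.camera(n))
E
```

```text
[0.37011018 0.03991782 0.24018542] [ 6.38986343e-01  7.69217337e-01 -4.93736610e-04 -9.47282304e-04]
```

View pics/wrist4.png

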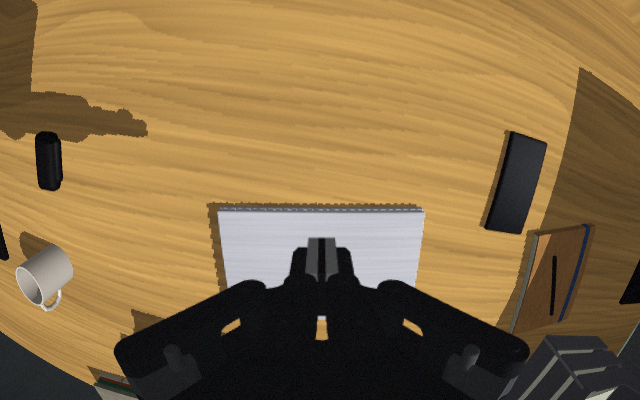

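View pics/top4.png

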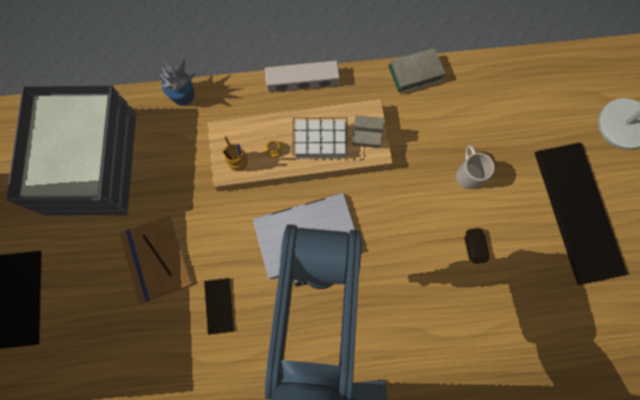

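```bash
python3 - <<'E'
from h import *
p=np.array([0.37011018,0.03991782,0.24018542]);q=[ 6.38986343e-01,7.69217337e-01,-4.93736610e-04,-9.47282304e-04]
a,b=wray((218.5,210),.022,p,q),wray((424.5,209.5),.022,p,q);y=np.arctan2(-(b-a)[0],(b-a)[1])
print(a,b,np.linalg.norm(a-b),y)
c=(a+b)[:2]/2+.088*np.array([np.cos(y),np.sin(y)]);print(c)
S=np.array([.6813,-.0341,.0375]);d=c-S[:2];C,s=np.cos(S[2]),np.sin(S[2]);print(C*d[0]+s*d[1],-s*d[0]+C*d[1],y-S[2])
for uv in[(484,227),(522,234),(546,140),(510,131)]: print("phone",wray(uv,.009,p,q)[:2].round(3))
E
```

```text
[ 0.44837413 -0.08018375  0.022     ] [0.3987611 0.1820323 0.022    ] 0.26686833849076325 0.18699614729045153
[0.51003352 0.0672842 ]
-0.1673450543132563 0.10773390844365628 0.14949614729045152
phone [0.412 0.29 ]
phone [0.413 0.369]
phone [0.263 0.358]
phone [0.269 0.287]
```

Emit:
drive_tool(delta_pos=[[0.03,0.02,0],[0.06,0.05,0],[0.09,0.08,0],[0.12,0.1,0],[0.15,0.12,0],[0.171,0.142,0],[0.171,0.142,0.03],[0.171,0.142,0.06],[0.171,0.142,0.09],[0.171,0.142,0.12],[0.171,0.142,0.14],[0.171,0.142,0.14]], dr=[[0,0,8],[0,0,16],[0,0,24],[0,0,32],[0,0,40],[0,0,48],[0,0,56],[0,0,64],[0,0,72],[0,0,80],[0,0,88],[0,0,90]], jaw=0.0854)

```text
clock: 8.75
tcp_pos: [0.4752, 0.2331, 0.0961]
orientation: [0.996, 0.09, -0.005, 0.001]
force: [-0.4, -0.5, 0.9]
width: 1.002
```

```bash
python3 - <<'E'
from h import *
import cv2
s=ctrl.observe();print(s['tcp_pos'],s['orientation'],R.from_quat(s['orientation']).as_matrix().round(3),s['q'].round(2))
cv2.imwrite(f"pics/wrist5.png",ctrl.camera("wrist"))
E
```

```text
[0.47524122 0.23311163 0.09614227] [ 9.95936554e-01  8.99128005e-02 -5.04472059e-03  7.86581762e-04] [[ 0.984  0.179 -0.01 ]
 [ 0.179 -0.984 -0.002]
 [-0.01   0.001 -1.   ]] [0.25 0.36 1.76 0.   1.04 0.07]
```

View pics/wrist5.png

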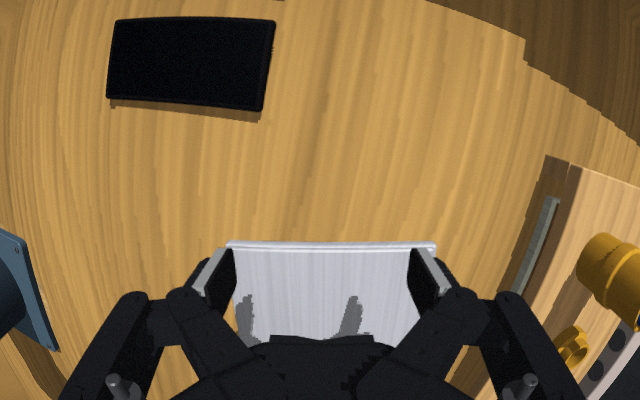

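```bash
python3 - <<'E'
from h import *
p=np.array([0.47524122,0.23311163,0.09614227]);q=[9.95936554e-01,8.99128005e-02,-5.04472059e-03,7.86581762e-04]
a,b=wray((228,242),.022,p,q),wray((434,244),.022,p,q);d=b-a
print(a,b,np.linalg.norm(d),np.arctan2(d[1],d[0]))
Rt=R.from_quat(q);print("in tool",Rt.inv().apply(a-p),Rt.inv().apply(b-p))
L=np.array([.51,.067]);print(((a+b)/2)[:2])
E
```

```text
[0.40411993 0.18781822 0.022     ] [0.57004418 0.21633623 0.022     ] 0.16835716110262974 0.17021061794342146
in tool [-0.07732369  0.0317741   0.07495506] [0.09101655 0.03343472 0.07324069]
[0.48708206 0.20207722]
```

Emit:
drive_tool(delta_pos=[[0.003,0,0.04],[0.006,0,0.075],[0.006,0,0.09],[0.006,0,0.097],[0.006,0,0.101],[0.006,0,0.101]], dr=[[0,0,0],[0,0,0],[0,0,0],[0,0,0],[0,0,0],[0,0,0]])

```text
clock: 9.4
tcp_pos: [0.4847, 0.2351, 0.0004]
orientation: [0.996, 0.092, -0.0, 0.0]
force: [-0.2, 0.6, -1.0]
width: 0.999
```

Emit:
drive_tool(delta_pos=[[0,0.004,0],[0,0.008,0],[0,0.012,0],[0,0.016,0],[0,0.018,0],[0,0.02,0]], dr=[[0,0,0],[0,0,0],[0,0,0],[0,0,0],[0,0,0],[0,0,0]])

```text
clock: 10.0
tcp_pos: [0.4884, 0.215, 0.0006]
orientation: [0.996, 0.092, 0.0, -0.0]
force: [0.2, 0.6, -0.4]
width: 1.004
```

```bash
python3 - <<'E'
from h import *
import cv2
s=ctrl.observe();print(s['tcp_pos'],R.from_quat(s['orientation']).as_matrix().round(3),s['force'])
cv2.imwrite(f"pics/wrist6.png",ctrl.camera("wrist"))
E
```

```text
[0.48838383 0.21504029 0.00064185] [[ 0.983  0.183  0.   ]
 [ 0.183 -0.983  0.   ]
 [ 0.    -0.    -1.   ]] [ 0.16687456  0.64778938 -0.37579283]
```

View pics/wrist6.png

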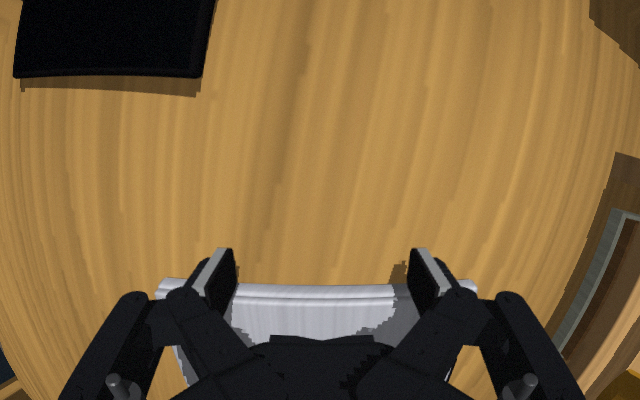

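Emit:
drive_tool(delta_pos=[[0,0,0.004],[0,0,0.006],[0,0.002,0.006],[0,0.004,0.006],[0,0.006,0.006]], dr=[[0,0,0],[0,0,0],[0,0,0],[0,0,0],[0,0,0]])

```text
clock: 10.55
tcp_pos: [0.4893, 0.2095, -0.0056]
orientation: [0.996, 0.092, -0.0, -0.0]
force: [-1.8, 2.6, -1.3]
width: 1.0
```

Emit:
drive_tool(delta_pos=[[0,0.0015,0],[0,0.003,0],[0,0.0045,0],[0,0.006,0]], dr=[[0,0,0],[0,0,0],[0,0,0],[0,0,0]])

```text
clock: 10.95
tcp_pos: [0.4904, 0.2036, -0.0056]
orientation: [0.996, 0.092, -0.0, -0.0]
force: [-0.0, 3.5, -2.3]
width: 1.003
```

```bash
python3 - <<'E'
from h import *
s=ctrl.observe();p,q=s['tcp_pos'],s['orientation'];L=np.array([.51,.067]);d=p[:2]-L;c,sn=np.cos(.186),np.sin(.186)
print(p,s['force'],s['ft_torque'],"in lap",c*d[0]+sn*d[1],-sn*d[0]+c*d[1])
E
```

```text
[ 0.49036826  0.20356417 -0.00555842] [-0.04229398  3.53712992 -2.33286027] [ 0.5052154   0.14346934 -0.08231017] in lap 0.0059615957460350255 0.13783917354849726
```

Emit:
drive_tool(delta_pos=[[-0.0003,0.005,0],[-0.0007,0.01,0],[-0.001,0.015,0],[-0.0014,0.02,0],[-0.0017,0.025,0],[-0.002,0.03,0],[-0.0024,0.035,0],[-0.0027,0.04,0],[-0.003,0.045,0],[-0.0034,0.05,0]], dr=[[0,0,0.4],[0,0,0.8],[0,0,1.3],[0,0,1.7],[0,0,2.1],[0,0,2.5],[0,0,2.9],[0,0,3.4],[0,0,3.8],[0,0,4.2]])

```text
clock: 11.95
tcp_pos: [0.4963, 0.1534, -0.0055]
orientation: [0.998, 0.055, 0.0, -0.0]
force: [0.7, 3.3, -0.8]
width: 1.003
```

```bash
python3 - <<'E'
from h import *
import cv2
s=ctrl.observe();print(s['tcp_pos'],R.from_quat(s['orientation']).as_matrix().round(3),s['force'])
cv2.imwrite(f"pics/wrist7.png",ctrl.camera("wrist"))
S=np.array([.6813,-.0341,.0375]);t=np.array([-.174,.146]);c,n=np.cos(S[2]),np.sin(S[2])
w=S[:2]+[c*t[0]-n*t[1],n*t[0]+c*t[1]];print(R.from_quat(s['orientation']).inv().apply(np.r_[w,s['tcp_pos'][2]]-s['tcp_pos']))
E
```

```text
[ 0.49633245  0.15338534 -0.00545961] [[ 0.994  0.11  -0.   ]
 [ 0.11  -0.994  0.   ]
 [ 0.    -0.    -1.   ]] [ 0.67868454  3.31955387 -0.76334432]
[ 2.80129268e-04  4.84373297e-02 -2.16775889e-06]
```

View pics/wrist7.png

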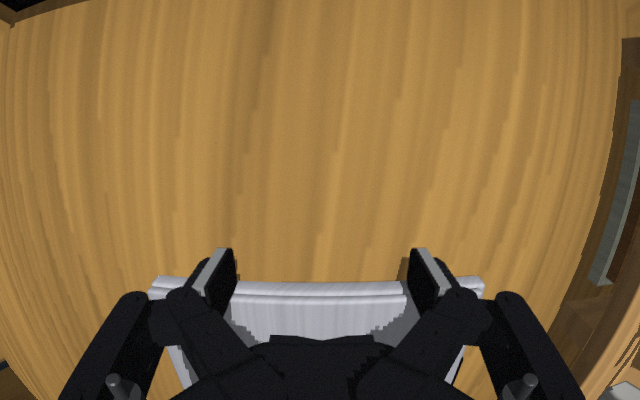

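Emit:
drive_tool(delta_pos=[[0,0.005,0],[0,0.01,0],[0,0.015,0],[0,0.02,0],[0,0.025,0],[0,0.03,0],[0,0.035,0],[0,0.04,0],[0,0.044,0],[0,0.0475,0],[0,0.0485,0]], dr=[[0,0,0.4],[0,0,0.8],[0,0,1.2],[0,0,1.7],[0,0,2.1],[0,0,2.5],[0,0,2.9],[0,0,3.4],[0,0,3.8],[0,0,4.15],[0,0,4.15]])

```text
clock: 13.1
tcp_pos: [0.5017, 0.1052, -0.0055]
orientation: [1.0, 0.019, -0.0, -0.0]
force: [0.5, 4.5, 0.6]
width: 0.995
```

Emit:
drive_tool(delta_pos=[[0,-0.015,0],[0,-0.03,-0.02],[0,-0.04,-0.06],[-0.03,-0.04,-0.11],[-0.07,-0.03,-0.16],[-0.11,0,-0.2],[-0.14,0.04,-0.24],[-0.16,0.08,-0.27],[-0.16,0.12,-0.28],[-0.16,0.146,-0.28],[-0.16,0.146,-0.28]], dr=[[0,0,0],[0,0,0],[0,0,0],[0,0,-8],[0,0,-16],[0,0,-24],[0,0,-32],[0,0,-40],[0,0,-48],[0,0,-56],[0,0,-64]])

```text
clock: 14.2
tcp_pos: [0.3477, -0.0438, 0.2744]
orientation: [0.853, 0.522, 0.0, 0.001]
force: [0.2, -0.0, 0.4]
width: 1.001
```

Emit:
drive_tool(delta_pos=[[0,0,0],[0,0,0],[0,0,0],[0,0,0],[0,0,0]], dr=[[0,0,-8],[0,0,-16],[0,0,-24],[0,0,-26],[0,0,-26]])

```text
clock: 14.7
tcp_pos: [0.348, -0.0424, 0.2731]
orientation: [0.715, 0.699, -0.0, -0.0]
force: [-0.4, 0.6, 0.0]
width: 1.0
```

```bash
python3 - <<'E'
from h import *
import cv2
s=ctrl.observe();print(repr(s['tcp_pos']),repr(s['orientation']),R.from_quat(s['orientation']).as_matrix().round(3),s['force'],s['q'].round(2))
cv2.imwrite(f"pics/wrist8.png",ctrl.camera("wrist"))
cv2.imwrite(f"pics/scene8.png",ctrl.camera("scene"))
E
```

```text
array([ 0.34802137, -0.0423849 ,  0.27305575]) array([ 7.15388470e-01,  6.98726815e-01, -4.01226926e-04, -1.14713273e-04]) [[ 0.024  1.    -0.001]
 [ 1.    -0.024 -0.   ]
 [-0.    -0.001 -1.   ]] [-0.41804208  0.64963416  0.02022648] [-0.44 -0.15  1.87 -0.    1.42 -1.99]
```

View pics/wrist8.png

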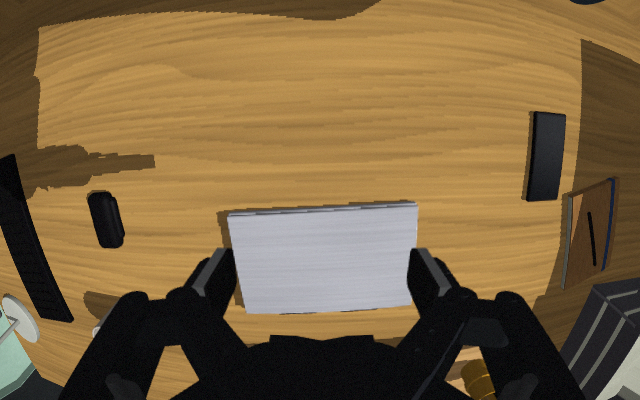

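View pics/scene8.png

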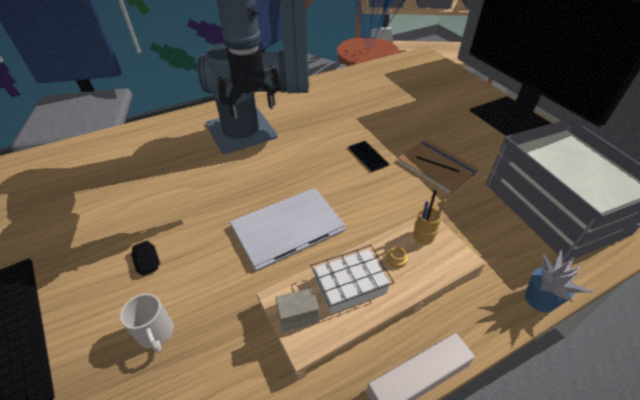

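```bash
cat >> h.py <<'E'
S=np.array([.6813,-.0341,.0375])
def toS(p):
    c,n=np.cos(S[2]),np.sin(S[2]);d=np.asarray(p)[:2]-S[:2];return np.array([c*d[0]+n*d[1],-n*d[0]+c*d[1]])
E
python3 - <<'E'
from h import *
p=np.array([ 0.34802137, -0.0423849 ,  0.27305575]);q=[ 7.15388470e-01,  6.98726815e-01, -4.01226926e-04, -1.14713273e-04]
uv=[(228.5,213),(417,203.5),(412,304),(247,313)]
W=np.array([wray(u,.022,p,q) for u in uv]);print(W)
Q=np.array([toS(w) for w in W]);print(Q.round(4))
d=Q[1]-Q[0];print(np.linalg.norm(d),np.arctan2(-d[0],d[1]));d=Q[2]-Q[3];print(np.linalg.norm(d),np.arctan2(-d[0],d[1]));d=Q[3]-Q[0];print(np.linalg.norm(d),np.arctan2(d[1],d[0]))
print((Q[0]+Q[1])/2+[.088,0])
a=cv2=__import__('cv2');im=a.imread('pics/wrist8.png')[190:330,210:440];a.imwrite('pics/w8z.png',a.resize(im,None,fx=3.4,fy=3.4,interpolation=a.INTER_CUBIC))
E
```

```text
[[ 0.41644578 -0.17454052  0.022     ]
 [ 0.40847073  0.08991687  0.022     ]
 [ 0.58242934  0.1003164   0.022     ]
 [ 0.59317732 -0.17020491  0.022     ]]
[[-0.2699 -0.1304]
 [-0.268   0.1342]
 [-0.0938  0.138 ]
 [-0.0932 -0.1327]]
0.26457761794615425 -0.007352859787585634
0.27073473548757454 0.0022097559747531357
0.17678471621578323 -0.01297270889161891
[-0.18096061  0.00187315]
```

View pics/w8z.png

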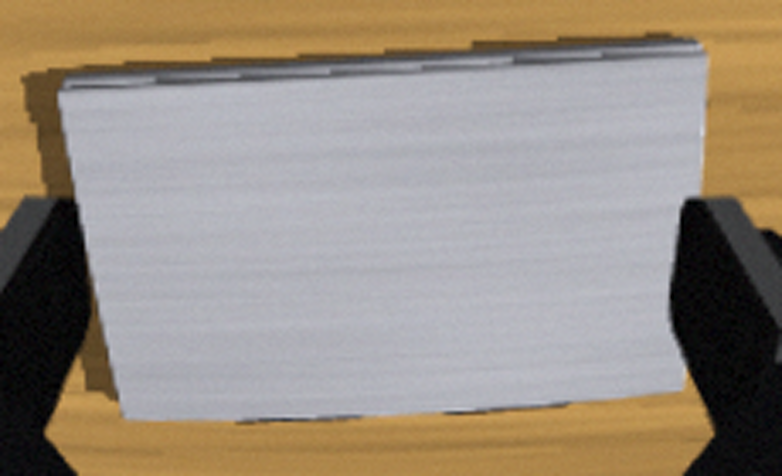

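Emit:
drive_tool(delta_pos=[[0,0.05,-0.03],[0,0.1,-0.04],[0,0.15,-0.04],[0,0.2,-0.04],[0,0.25,-0.04],[0,0.3,-0.04],[0,0.34,-0.04],[0,0.36,-0.04],[0,0.36,-0.04],[0,0.36,-0.04]], dr=[[0,0,0],[0,0,0],[0,0,0],[0,0,0],[0,0,0],[0,0,0],[0,0,0],[0,0,0],[0,0,0],[0,0,0]])

```text
clock: 15.8
tcp_pos: [0.708, -0.0509, 0.3119]
orientation: [0.716, 0.699, -0.001, -0.001]
force: [-0.5, 0.9, 0.7]
width: 1.005
```

```bash
python3 - <<'E'
from h import *
import cv2
s=ctrl.observe();print(repr(s['tcp_pos']),repr(s['orientation']),s['joint_vel'].round(3))
im=ctrl.camera("wrist");cv2.imwrite(f"pics/wrist9.png",im)
cv2.imwrite("pics/w9z.png",cv2.resize(im[40:250,80:480],None,fx=2,fy=2,interpolation=cv2.INTER_CUBIC))
E
```

```text
array([ 0.70798283, -0.0509229 ,  0.31191222]) array([ 0.71557023,  0.69853985, -0.00074332, -0.00088226]) [-0.005 -0.044  0.023 -0.002 -0.001 -0.003]
```

View pics/w9z.png

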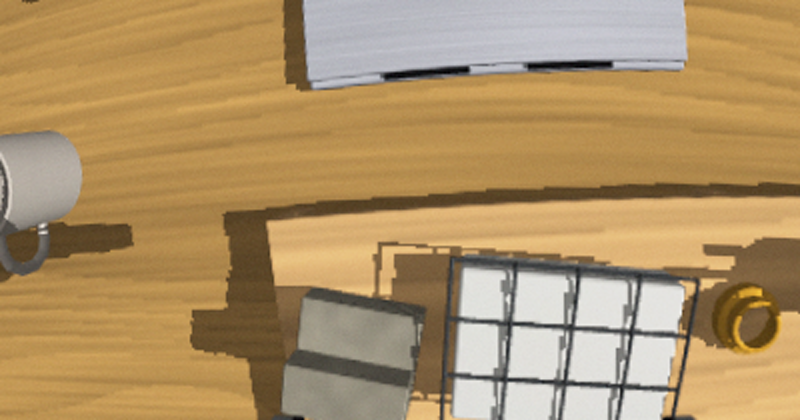

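```bash
python3 - <<'E'
from h import *
p=np.array([ 0.70798283, -0.0509229 ,  0.31191222]);q=[ 0.71557023,  0.69853985, -0.00074332, -0.00088226]
g=lambda u,z:wray((u[0]/2+80,u[1]/2+40),z,p,q)
a=g((267,218),.054);E=[g(u,.054) for u in[(340,213),(500,203),(650,198),(798,197)]]
print(a)
for e in E:
    d=e-a;print(e,np.arctan2(-d[0],d[1]))
b=g((800-15,197),.054)
h1,h2=g((312,80),.022),g((686,63),.022);print(h1,h2,np.linalg.norm(h1-h2),np.arctan2(-(h2-h1)[0],(h2-h1)[1]))
print(toS(a),toS(h1),toS(h2))
E
```

```text
[ 0.68543447 -0.19727571  0.054     ]
[ 0.68479359 -0.14508548  0.054     ] 0.012279111605920226
[ 0.68184958 -0.03866208  0.054     ] 0.022597550771116425
[0.67910695 0.06180699 0.054     ] 0.024417933668574924
[0.6758262  0.17469943 0.054     ] 0.025824682939648107
[ 0.59190991 -0.16821589  0.022     ] [0.58391119 0.09721697 0.022     ] 0.26555336075689073 0.030125502739581044
[-0.00198609 -0.163216  ] [-0.09435541 -0.13067026] [-0.09239711  0.13487588]
```

Emit:
drive_tool(delta_pos=[[0,-0.05,0],[0,-0.1,0.02],[0,-0.15,0.04],[0,-0.2,0.07],[0,-0.25,0.1],[0,-0.3,0.13],[0.001,-0.329,0.16],[0.001,-0.329,0.2],[0.001,-0.329,0.22],[0.001,-0.329,0.22]], dr=[[0,0,-1],[0,0,-2],[0,0,-3],[0,0,-3.2],[0,0,-3.2],[0,0,-3.2],[0,0,-3.2],[0,0,-3.2],[0,0,-3.2],[0,0,-3.2]])

```text
clock: 16.85
tcp_pos: [0.375, -0.041, 0.0913]
orientation: [0.696, 0.718, -0.001, -0.003]
force: [-0.1, -0.7, 0.0]
width: 0.998
```

```bash
python3 - <<'E'
from h import *
import cv2
s=ctrl.observe();p,q=s['tcp_pos'],s['orientation'];print(repr(p),repr(q),R.from_quat(q).as_matrix()[:2,0])
im=ctrl.camera("wrist");cv2.imwrite(f"pics/wrist10.png",im)
E
```

```text
array([ 0.37504819, -0.04095761,  0.09131271]) array([ 0.69604098,  0.71799658, -0.00106832, -0.00259453]) [-0.03104045  0.99951562]
```

View pics/wrist10.png

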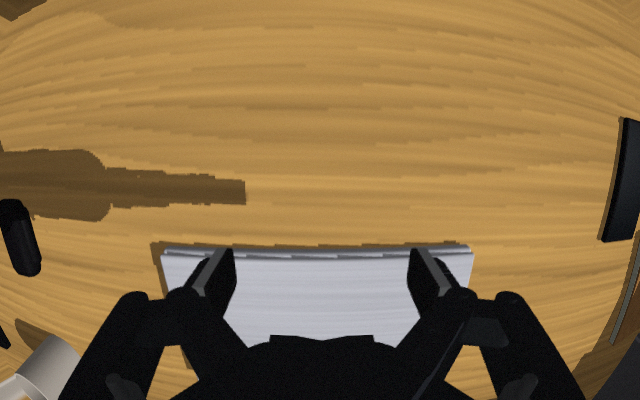

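```bash
python3 - <<'E'
from h import *
p=np.array([ 0.37504819, -0.04095761,  0.09131271]);q=[ 0.69604098,  0.71799658, -0.00106832, -0.00259453]
a,b=wray((161,254),.022,p,q),wray((473.5,252),.022,p,q);Rt=R.from_quat(q);print(a,b,Rt.inv().apply(a-p),Rt.inv().apply(b-p),np.arctan2(-(b-a)[0],(b-a)[1]))
m=(a+b)/2;print(m+.088*np.array([1,.033,0]))
E
```

```text
[ 0.42102094 -0.17745995  0.022     ] [0.41044727 0.09051333 0.022     ] [-0.1380184   0.04206803  0.06878836] [0.1301533  0.0398206  0.06940024] 0.03943748592358626
[ 0.5037341  -0.04056931  0.022     ]
```

Emit:
drive_tool(delta_pos=[[-0.004,0,0.04],[-0.004,0,0.07],[-0.004,0,0.085],[-0.004,0.005,0.093],[-0.004,0.01,0.0965],[-0.004,0.015,0.0965],[-0.004,0.019,0.0965],[-0.004,0.021,0.0965]], dr=[[0,0,0],[0,0,0],[0,0,0],[0,0,0],[0,0,0],[0,0,0],[0,0,0],[0,0,0]])

```text
clock: 17.7
tcp_pos: [0.402, -0.0461, -0.0025]
orientation: [0.696, 0.718, 0.0, 0.001]
force: [-0.6, -0.4, -0.0]
width: 1.002
```

Emit:
drive_tool(delta_pos=[[0,0.002,0],[0,0.004,0],[0,0.006,0],[0,0.008,0],[0,0.01,0],[0,0.012,0]], dr=[[0,0,0],[0,0,0],[0,0,0],[0,0,0],[0,0,0],[0,0,0]])

```text
clock: 18.3
tcp_pos: [0.4099, -0.0445, -0.0038]
orientation: [0.696, 0.718, -0.001, -0.002]
force: [-6.8, -0.8, 4.5]
width: 0.998
```

```bash
python3 - <<'E'
from h import *
s=ctrl.observe();p,q=s['tcp_pos'],s['orientation'];print(p,R.from_quat(q).as_matrix()[:2,0],s['force'],s['ft_torque'])
E
```

```text
[ 0.40985483 -0.04453078 -0.00379776] [-0.03231445  0.99947622] [-6.75008783 -0.80135852  4.53560494] [-0.0219604   0.95486377  0.05659671]
```

Emit:
drive_tool(delta_pos=[[0,0.002,-0.001],[0,0.004,-0.001],[0,0.006,-0.001],[0,0.008,-0.001]], dr=[[0,0,0],[0,0,0],[0,0,0],[0,0,0]])

```text
clock: 18.7
tcp_pos: [0.4203, -0.045, -0.0025]
orientation: [0.696, 0.718, -0.0, -0.0]
force: [-2.7, 0.7, -1.6]
width: 0.998
```

```bash
python3 - <<'E'
from h import *
import cv2
s=ctrl.observe();p,q=s['tcp_pos'],s['orientation'];print(p,R.from_quat(q).as_matrix()[:2,0],s['force'],s['ft_torque'])
im=ctrl.camera("wrist");cv2.imwrite(f"pics/wrist11.png",im)
im=ctrl.camera("scene");cv2.imwrite(f"pics/scene11.png",im)
E
```

```text
[ 0.42029609 -0.04498601 -0.00254901] [-0.03213731  0.99948342] [-2.70735058  0.66882896 -1.5812574 ] [-0.02914855  0.58168017 -0.00670644]
```

View pics/wrist11.png

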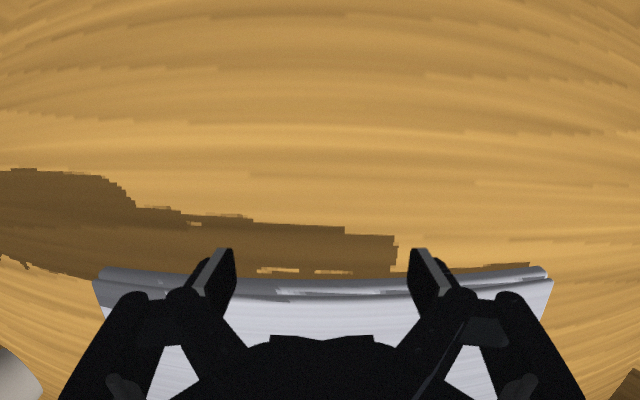

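View pics/scene11.png

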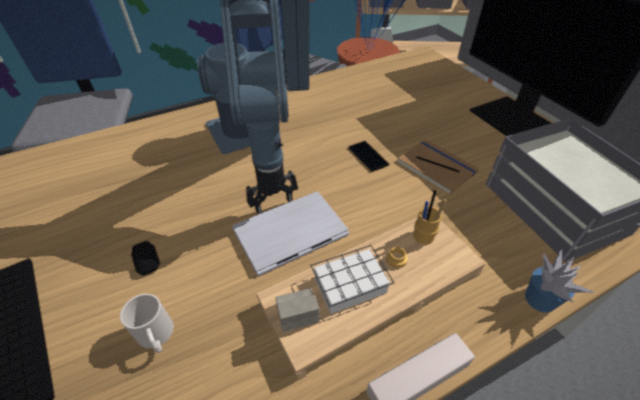

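Emit:
drive_tool(delta_pos=[[0,0.005,0],[0,0.01,0],[0,0.015,0],[0,0.02,0],[0,0.025,0],[0,0.03,0],[0,0.035,0],[0,0.04,0],[0,0.045,0],[0,0.05,0],[0,0.054,0],[0,0.056,0]], dr=[[0,0,0],[0,0,0],[0,0,0],[0,0,0],[0,0,0],[0,0,0],[0,0,0],[0,0,0],[0,0,0],[0,0,0],[0,0,0],[0,0,0]])

```text
clock: 20.0
tcp_pos: [0.4771, -0.0434, -0.0024]
orientation: [0.696, 0.718, 0.0, 0.0]
force: [-3.5, -0.7, -1.3]
width: 0.998
```

```bash
python3 - <<'E'
from h import *
import cv2
s=ctrl.observe();p,q=s['tcp_pos'],s['orientation'];print(p,R.from_quat(q).as_matrix()[:2,0],s['force'],s['ft_torque'])
im=ctrl.camera("wrist");cv2.imwrite(f"pics/wrist12.png",im)
im=ctrl.camera("scene");cv2.imwrite(f"pics/scene12.png",cv2.resize(im[170:350,220:440],None,fx=3.3,fy=3.3,interpolation=cv2.INTER_CUBIC))
im=ctrl.camera("top");cv2.imwrite(f"pics/top12.png",cv2.resize(im[90:290,190:440],None,fx=3,fy=3,interpolation=cv2.INTER_CUBIC))
E
```

```text
[ 0.47707425 -0.0433972  -0.00236199] [-0.03216807  0.99948246] [-3.54116116 -0.68771181 -1.28995719] [-0.03949613  0.5852051  -0.00659884]
```

View pics/wrist12.png

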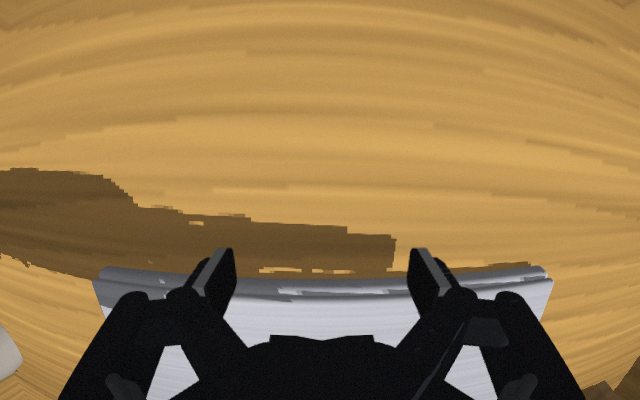

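View pics/scene12.png

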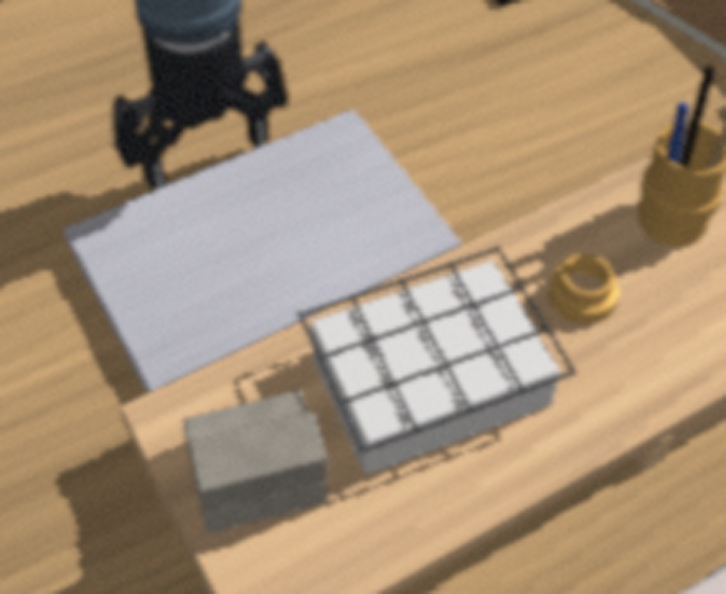

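View pics/top12.png

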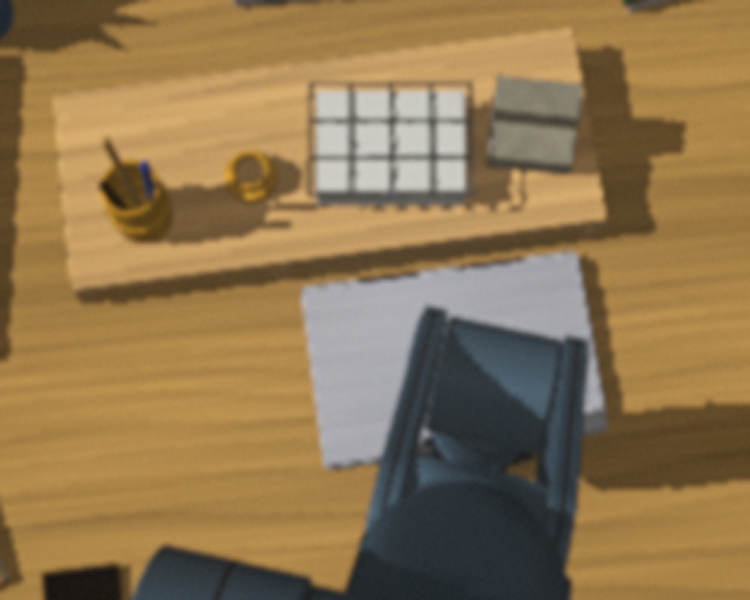

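```bash
python3 - <<'E'
from h import *
sz=lambda a:(np.array(a,float)+.5)/3.3-.5+[220,170]
tz=lambda a:(np.array(a,float)+.5)/3-.5+[190,90]
for n,f,A,B,C in(("scene",sz,(124,405),(152,390),(460,243)),("top",tz,(605,218),(577,253),(302,288))):
    a=ray(n,f(A),.054);b=ray(n,f(B),.022);c=ray(n,f(C),.022);print(n,a,b,c,"yaw",np.arctan2(-(c-b)[0],(c-b)[1]), "rel",toS(b)-toS(a),toS(c)-toS(a),np.linalg.norm(b-c))
E
```

```text
scene [ 0.692595   -0.19471451  0.054     ] [ 0.67080545 -0.16923595  0.022     ] [0.66100456 0.09670279 0.022     ] yaw 0.03683725401365905 rel [-0.02081901  0.02627756] [-0.02064264  0.29239678] 0.26611927243068473
top [ 0.6879967  -0.19790877  0.054     ] [ 0.6658824 -0.1720804  0.022    ] [0.65908533 0.09577648 0.022     ] yaw 0.025370322293981274 rel [-0.02113042  0.0266393 ] [-0.01788043  0.2945627 ] 0.26794310602770416
```

Emit:
drive_tool(delta_pos=[[0,0.003,0],[0,0.006,0],[0,0.009,0],[0,0.012,0],[0,0.015,0],[0,0.018,0],[0,0.021,0],[0,0.024,0]], dr=[[0,0,0],[0,0,0],[0,0,0],[0,0,0],[0,0,0],[0,0,0],[0,0,0],[0,0,0]])

```text
clock: 20.95
tcp_pos: [0.4995, -0.0424, -0.0023]
orientation: [0.696, 0.718, -0.001, -0.001]
force: [-6.0, -1.4, 2.7]
width: 1.0
```

Emit:
drive_tool(delta_pos=[[0,0.003,0],[0,0.006,0],[0,0.009,0],[0,0.012,0],[0,0.015,0],[0,0.018,0]], dr=[[0,0,0],[0,0,0],[0,0,0],[0,0,0],[0,0,0],[0,0,0]])

```text
clock: 21.55
tcp_pos: [0.5175, -0.0418, -0.0023]
orientation: [0.696, 0.718, -0.001, -0.001]
force: [-5.8, 0.2, 3.1]
width: 1.0
```

```bash
python3 - <<'E'
from h import *
import cv2
s=ctrl.observe();p,q=s['tcp_pos'],s['orientation'];print(p,R.from_quat(q).as_matrix()[:2,0],s['force'],s['ft_torque'],toS(p)+[.101,0])
im=ctrl.camera("scene");cv2.imwrite(f"pics/scene13.png",cv2.resize(im[170:350,220:440],None,fx=3.3,fy=3.3,interpolation=cv2.INTER_CUBIC))
im=ctrl.camera("wrist");cv2.imwrite(f"pics/wrist13.png",im)
E
```

```text
[ 0.5174851  -0.04183798 -0.00227374] [-0.03222208  0.99948068] [-5.84083554  0.18841897  3.06946264] [-0.04565382  0.90196989  0.01454141] [-0.06298984 -0.00159092]
```

View pics/scene13.png

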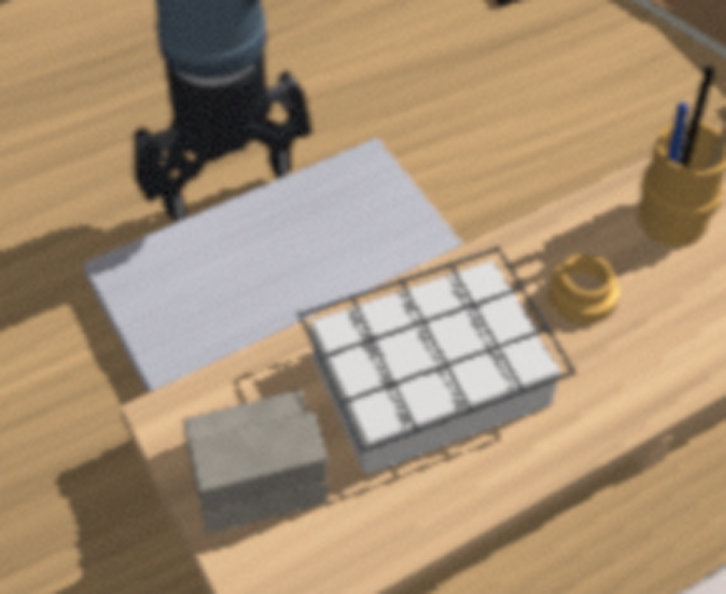

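View pics/wrist13.png

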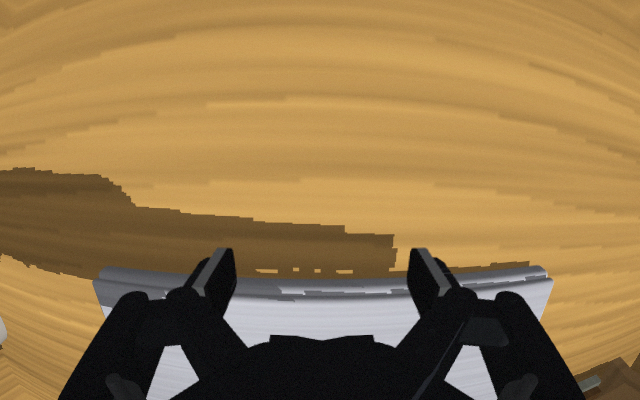

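Emit:
drive_tool(delta_pos=[[0,0.003,0],[0,0.006,0],[0,0.009,0],[0,0.012,0],[0,0.015,0],[0,0.018,0],[0,0.021,0],[0,0.024,0],[0,0.027,0],[0,0.03,0]], dr=[[0,0,0],[0,0,0],[0,0,0],[0,0,0],[0,0,0],[0,0,0],[0,0,0],[0,0,0],[0,0,0],[0,0,0]])

```text
clock: 22.65
tcp_pos: [0.5476, -0.0409, -0.0023]
orientation: [0.696, 0.718, -0.001, -0.001]
force: [-5.7, -0.8, 3.6]
width: 1.001
```

Emit:
drive_tool(delta_pos=[[0,0.003,0],[0,0.006,0],[0,0.009,0],[0,0.012,0],[0,0.015,0],[0,0.018,0],[0,0.021,0],[0,0.024,0]], dr=[[0,0,0],[0,0,0],[0,0,0],[0,0,0],[0,0,0],[0,0,0],[0,0,0],[0,0,0]])

```text
clock: 23.45
tcp_pos: [0.5716, -0.0401, -0.0023]
orientation: [0.696, 0.718, -0.001, -0.001]
force: [-5.6, -0.8, 3.2]
width: 1.001
```

```bash
python3 - <<'E'
from h import *
import cv2
s=ctrl.observe();p,q=s['tcp_pos'],s['orientation'];print(p,R.from_quat(q).as_matrix()[:2,0],s['force'],s['ft_torque'],toS(p)+[.101,0])
im=ctrl.camera("top");cv2.imwrite(f"pics/top14.png",cv2.resize(im[90:290,190:440],None,fx=3,fy=3,interpolation=cv2.INTER_CUBIC))
im=ctrl.camera("wrist");cv2.imwrite(f"pics/wrist14.png",im)
E
```

```text
[ 0.57156726 -0.04014402 -0.00233413] [-0.03215746  0.99948278] [-5.56018346 -0.83545505  3.23871839] [-0.02972497  0.91009473  0.06538631] [-0.00888219 -0.00192576]
```

View pics/top14.png

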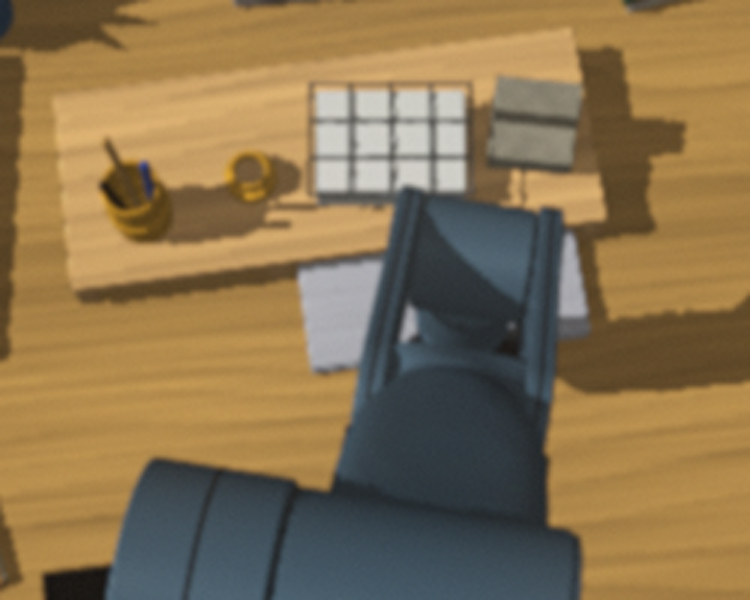

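View pics/wrist14.png

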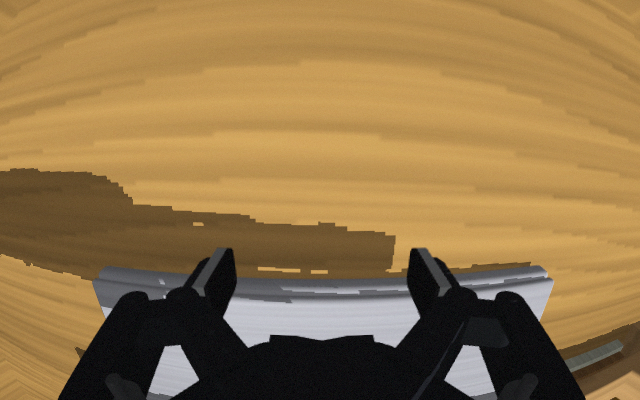

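Emit:
drive_tool(delta_pos=[[0,0.002,0],[0,0.004,0],[0,0.006,0],[0,0.008,0],[0,0.009,0],[0,0.01,0]], dr=[[0,0,0],[0,0,0],[0,0,0],[0,0,0],[0,0,0],[0,0,0]])

```text
clock: 24.15
tcp_pos: [0.5816, -0.0399, -0.0023]
orientation: [0.696, 0.718, -0.0, -0.001]
force: [-5.8, 0.0, 4.2]
width: 1.001
```

Emit:
drive_tool(delta_pos=[[0,0.0008,0],[0,0.0016,0],[0,0.0024,0]], dr=[[0,0,0],[0,0,0],[0,0,0]])

```text
clock: 24.45
tcp_pos: [0.5839, -0.0398, -0.0023]
orientation: [0.696, 0.718, -0.0, -0.001]
force: [-5.6, -0.2, 3.8]
width: 0.999
```

Emit:
drive_tool(delta_pos=[[0,0.0008,0],[0,0.0016,0],[0,0.0024,0]], dr=[[0,0,0],[0,0,0],[0,0,0]])

```text
clock: 24.75
tcp_pos: [0.5864, -0.0397, -0.0023]
orientation: [0.696, 0.718, -0.0, -0.001]
force: [-6.1, -0.5, 3.7]
width: 1.003
```

Emit:
drive_tool(delta_pos=[[0,0.0008,0],[0,0.0016,0],[0,0.0024,0]], dr=[[0,0,0],[0,0,0],[0,0,0]])

```text
clock: 25.05
tcp_pos: [0.5888, -0.0397, -0.0023]
orientation: [0.696, 0.718, -0.0, -0.001]
force: [-5.7, -0.7, 2.9]
width: 0.995
```

Emit:
drive_tool(delta_pos=[[0,0.0007,0],[0,0.0014,0],[0,0.0021,0],[0,0.0028,0]], dr=[[0,0,0],[0,0,0],[0,0,0],[0,0,0]])

```text
clock: 25.45
tcp_pos: [0.5916, -0.0395, -0.0023]
orientation: [0.696, 0.718, -0.0, -0.001]
force: [-6.5, -1.0, 3.6]
width: 0.996
```

Emit:
drive_tool(delta_pos=[[0,0.0007,0],[0,0.0014,0],[0,0.0021,0],[0,0.0028,0]], dr=[[0,0,0],[0,0,0],[0,0,0],[0,0,0]])

```text
clock: 25.85
tcp_pos: [0.5943, -0.0395, -0.0023]
orientation: [0.696, 0.718, -0.0, -0.001]
force: [-5.6, -0.2, 2.6]
width: 0.994
```

Emit:
drive_tool(delta_pos=[[0,0.0007,0],[0,0.0014,0],[0,0.0021,0],[0,0.0028,0]], dr=[[0,0,0],[0,0,0],[0,0,0],[0,0,0]])

```text
clock: 26.25
tcp_pos: [0.5971, -0.0394, -0.0023]
orientation: [0.696, 0.718, -0.0, -0.001]
force: [-5.8, 0.5, 2.9]
width: 1.0
```

Emit:
drive_tool(delta_pos=[[0,0.0007,0],[0,0.0014,0],[0,0.0021,0],[0,0.0028,0]], dr=[[0,0,0],[0,0,0],[0,0,0],[0,0,0]])

```text
clock: 26.65
tcp_pos: [0.5996, -0.0392, -0.0024]
orientation: [0.696, 0.718, -0.001, -0.001]
force: [-7.7, 0.6, 4.1]
width: 1.0
```

Emit:
drive_tool(delta_pos=[[0,0.0006,0],[0,0.0012,0],[0,0.0018,0]], dr=[[0,0,0],[0,0,0],[0,0,0]])

```text
clock: 26.95
tcp_pos: [0.6013, -0.0392, -0.0024]
orientation: [0.696, 0.718, -0.001, -0.001]
force: [-7.3, -1.0, 5.2]
width: 0.998
```

Emit:
drive_tool(delta_pos=[[0,0.0006,0],[0,0.0012,0],[0,0.0018,0]], dr=[[0,0,0],[0,0,0],[0,0,0]])

```text
clock: 27.25
tcp_pos: [0.6028, -0.0391, -0.0024]
orientation: [0.696, 0.718, -0.001, -0.001]
force: [-9.4, -0.5, 5.4]
width: 1.002
```

Emit:
drive_tool(delta_pos=[[0,0.0005,0],[0,0.001,0]], dr=[[0,0,0],[0,0,0]])

```text
clock: 27.45
tcp_pos: [0.6028, -0.0391, -0.0025]
orientation: [0.696, 0.718, -0.002, -0.002]
force: [-12.3, -2.0, 6.9]
width: 1.0
```

```bash
python3 - <<'E'
from h import *
s=ctrl.observe();p,q=s['tcp_pos'],s['orientation'];print(p,R.from_quat(q).as_matrix()[:2,0],s['force'],s['ft_torque'],toS(p)+[.101,0])
E
```

```text
[ 0.60281805 -0.03905685 -0.00249715] [-0.03230761  0.9994778 ] [-12.32558145  -1.98065706   6.89588528] [-0.18103863  1.73506554 -0.02546081] [ 0.02238738 -0.00201098]
```

Emit:
drive_tool(delta_pos=[[0,0.0005,0],[0,0.0005,0]], dr=[[0,0,0],[0,0,0]])

```text
clock: 27.65
tcp_pos: [0.6028, -0.039, -0.0026]
orientation: [0.696, 0.718, -0.002, -0.002]
force: [-11.9, -1.2, 7.7]
width: 1.001
```

Fully stopped with the force up from about 6 N to 12 N: home against the dock. Backing off.

Emit:
drive_tool(delta_pos=[[0,-0.002,0],[0,-0.01,0],[0,-0.025,0],[0,-0.05,-0.01],[0,-0.09,-0.05],[0,-0.14,-0.1],[0,-0.19,-0.15],[0,-0.24,-0.18],[0,-0.26,-0.2],[0,-0.26,-0.2],[0,-0.26,-0.2]], dr=[[0,0,0],[0,0,0],[0,0,0],[0,0,0],[0,0,0],[0,0,0],[0,0,0],[0,0,0],[0,0,0],[0,0,0],[0,0,0]])

```text
clock: 28.75
tcp_pos: [0.3458, -0.0481, 0.2007]
orientation: [0.696, 0.718, 0.001, 0.004]
force: [1.4, -0.8, -0.0]
width: 1.001
```

```bash
python3 - <<'E'
from h import *
import cv2
s=ctrl.observe();p,q=s['tcp_pos'],s['orientation'];print(repr(p),repr(q),s['force'])
im=ctrl.camera("wrist");cv2.imwrite(f"pics/wrist15.png",im)
im=ctrl.camera("top");cv2.imwrite(f"pics/top15.png",cv2.resize(im[90:290,190:440],None,fx=3,fy=3,interpolation=cv2.INTER_CUBIC))
E
```

```text
array([ 0.34578981, -0.04811327,  0.20066322]) array([0.69596292, 0.71806531, 0.0012282 , 0.00403881]) [ 1.38985982 -0.77798107 -0.04836669]
```

View pics/wrist15.png

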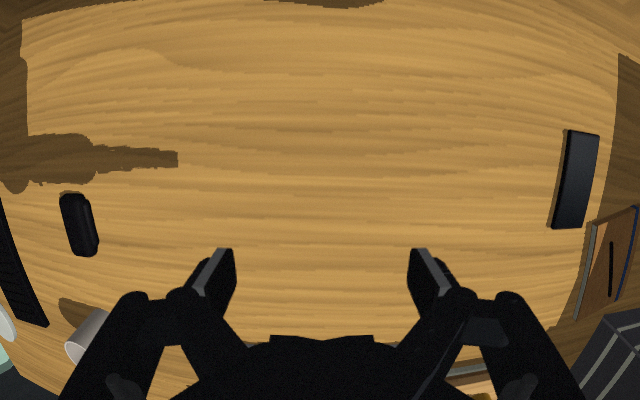

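View pics/top15.png

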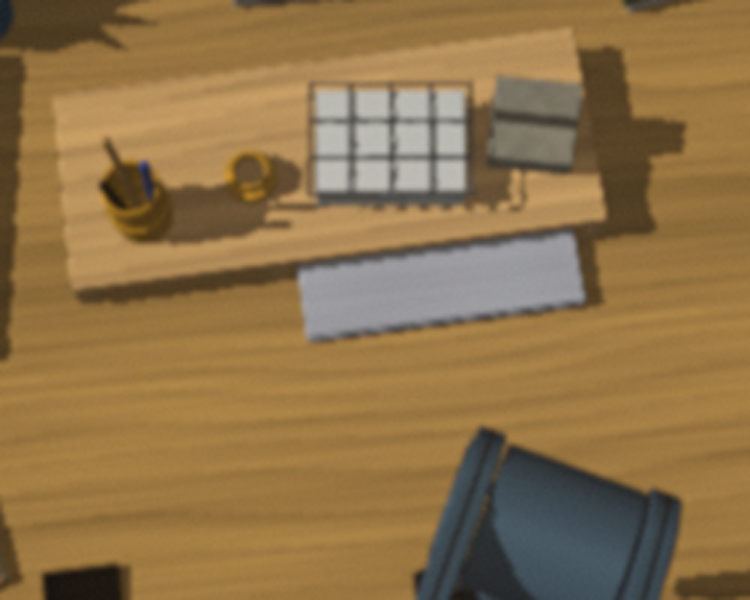

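```bash
python3 -c "
from h import *
tz=lambda a:(np.array(a,float)+.5)/3-.5+[190,90]
a=ray('top',tz((308,340)),.018);b=ray('top',tz((584,303)),.018);print(toS(a),toS(b))
s=ctrl.observe();print(s['clock'],s['force'],s['joint_vel'].round(3))
print(ctrl.finish_job())"
```

```text
[-0.06828663  0.13170589] [-0.06994339 -0.13604213]
28.85 [0.82838048 0.21805748 0.00767458] [ 0.01   0.051  0.     0.001 -0.002  0.002]
the job is handed in; nothing more can be done
None
```

The laptop is shut, in the slot and home against the dock, and I handed the job in at about 29 s of the 72 s allowed. `finish_job` reports no verdict, so this rests on my own measurements.

- **Shutting the lid:** I pushed it from behind along its arc and pressed it flat with about 6.5 N.
- **Lining up:** I squared the laptop by pushing its left side with the two open fingers. Then I eased it in by its front edge.
- **Docking:** Sliding force was a steady 5.6–6 N, then rose about 1–2 N when the strip seemed to be touched. About 4 mm later the laptop stopped dead at about 12 N. I read that as the hard stop, but I did not see the strip itself.
- **Last checks:** After backing off, the top camera shows about 69 mm of the laptop sticking out, inside the 34–78 mm expected. It sits square to within about 0.01 rad and centred to about 2 mm, and the arm is clear. The shelf items look unmoved in that view. I did not measure the desk items again after backing off; in the wrist view nothing looked knocked.
- **Small disagreement:** Different camera views put the shelf's yaw between about 0.026 and 0.038 rad, a spread well inside the 0.05 rad limit.

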